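Slide the strap cutter's blade guard out and lock it

TASK

Make the leather strap cutter safe. Push its red knob along the long leg of the L-shaped slot, until the yellow guard is fully out over the blade, then push the knob sideways along the short leg to its very end, by the green dot, so that the guard is locked. Only push the knob, with the fingertips or the outside of the fingers: never take it between the fingers; leave the loose things around it where they stand, and finish clear of everything.

Things in the scene. Friction and masses are not known exactly. Their poses are not given: they have to be found in the camera images.
- cutter: Fixed strap cutter: grey bed 410 x 290 x 12 mm, blue housing 190 (x) x 130 (y) mm on it (x -105..85, y -60..70), flat top at z = 72 mm with an L-shaped slot 14 mm wide. Origin on the table under the housing; x along the slot's long leg from open end to corner, y along the short leg from corner to locked end, z up. Far parts (blade x 140, grey motor x 200..272) are under 74 mm high.
- slot_corner (a point): Corner of the slot, on the housing's top (z = 72 mm), at x 40, y -20 mm in the cutter's frame; axes as the cutter's. The knob's axis comes to it along the long leg, from x = -70 mm (white dot, open) at y = -20 mm.
- slot_end (a point): Locked end of the short leg: where the knob's axis must stop, on the housing's top, at x 40, y 15 mm in the cutter's frame; axes as the cutter's. A green dot lies 21 mm farther along +y.
- guard (a joint): Travel of guard and knob along the long leg (cutter's +x), m: 0 = open, yellow guard inside the housing; 0.110 = guard fully out over the blade, knob at the corner (hard stop). About 3 N friction plus 8 N per m/s damping, no spring; stays where it is left.
- knob (a joint): Travel of the knob along the short leg (cutter's +y), m: 0 = on the long leg, 0.035 = locked end (hard stop). The slot's walls let it move only while the guard joint is within 2 mm of its 0.110 stop. About 2 N friction plus 6 N per m/s damping, no spring; stays where it is left.
- knob_mid (a point): Middle of the red knob, an upright cylinder 26 mm across and 36 mm tall on a 10 mm pin through the slot. The point lies on its axis, half-way up, 94 mm above the table; knob top at 112 mm, underside 4 mm above the housing's top. Axes parallel to the cutter's.
- spool_orange: Loose orange thread spool, 38 mm across, 45 mm tall, standing on the cutter's bed; leave alone. Origin under its centre.
- edge_paint: Loose white bottle with red cap, 32 mm across, 55 mm tall, standing on the cutter's bed; leave alone. Origin under its centre.
- wax: Loose yellow wax puck, 42 mm across, 18 mm tall, on the cutter's bed; leave alone. Origin under its centre.
- spool_red: Loose red thread spool, 38 mm across, 45 mm tall, on the table; leave alone. Origin under its centre.
- spool_green: Loose green thread spool, 38 mm across, 45 mm tall, on the table; leave alone. Origin under its centre.
- glue_jar: Loose white jar with blue cap, 64 mm across, 75 mm tall, on the table; leave alone. Origin under its centre.
- mallet: Loose mallet (hammer shape) lying on the table, about 250 mm long; leave alone. Origin under its middle, handle towards its own -x.

How it is judged:
On the way, in this order (a step that is already met when the one before it is completed fails the run):
1. the guard is fully out: the knob has reached the corner of the slot (value of joint guard above 0.1055 m), for 0.1 s.
2. the knob is at the end of the short leg (value of joint knob above 0.0315 m), for 0.1 s.
At the end, for the whole second after the job is handed in: guard within 4.5 mm of fully out and knob within 3.5 mm of the end of the short leg; every loose thing within 20 mm of where it stood and not tipped over (value of joint guard above 0.1055 m and value of joint knob above 0.0315 m and distance of each of spool_orange, edge_paint, wax, spool_red, spool_green, glue_jar, mallet from where it was at the start of the episode below 0.02 m and angle between each of spool_orange, edge_paint, wax, spool_red, spool_green, glue_jar, mallet's own z axis and vertical below 0.3 rad); the robot touches nothing.
It fails at once if the knob is taken between the fingers (grasp point within 10 mm of the knob's axis and less than 12 mm above its top) (horizontal distance between the grasp point and knob_mid below 0.01 m and z of the grasp point in the frame of knob_mid below 0.03 m).
It fails at once if a loose thing is moved more than 20 mm, lifted or carried (distance of any of spool_orange, edge_paint, wax, spool_red, spool_green, glue_jar, mallet from where it was at the start of the episode above 0.02 m).
It also fails if it takes over 38 s, if anything falls off the work surface, if the arm or the gripper's body presses on something with over 40 N, if the wrist force passes 120 N, or if a joint passes its speed limit or range.

ROBOT

A 6-joint arm with a two-finger parallel gripper is mounted at the origin on the work surface. World frame = base frame: x ahead of the robot, y to its left, z up, the work surface at z = 0. Lengths are in m, angles in rad, forces in N, time in s.
With the tool pointing down it reaches from about 0.35 to 0.8 m from the base axis. Payload 7.3 kg.
Tool frame: the origin (TCP) lies midway between the tips of the shut fingers; the grasp point (between the pads) lies 19 mm behind it; z points along the fingers, y is the line along which they close (so a half turn about z gives the same grasp; the last joint's range is limited). The gripper opens to 85 mm and grips with 20 to 120 N. Pads are 22 mm wide; open, the fingers measure 114 mm over their backs; the gripper's body (76 mm by 85 mm) begins 54 mm behind the grasp point. The pads swing forward as they close: fully open they stand 13 mm farther back than shut.
Start: joints at [1.056, 0.342, 1.524, -0, 1.275, -0.146], TCP at [0.189, 0.49, 0.231] pointing down, gripper open.
Joint ranges: [-2.53, 2.53], [-0.77, 2.02], [0.04, 2.7], [-1, 4.14], [0.28, 2.66], [-3.11, 3.11]. Speed limits (rad/s): [2.57, 2.57, 3.14, 3.14, 3.14, 3.14].

INTERFACE

Orientations are given as [roll, pitch, yaw] about the fixed x, y, z axes, in that order (R = Rz(yaw) Ry(pitch) Rx(roll)).
In Python, from rig import readout, eyes, manip gives the robot as it stands.
- The arm moves only by the shell command python3 -m pendant 'ROWS'. ROWS is text: rows parted by semicolons, each of 7 numbers parted by spaces: the turn, a rotation vector about the world's x, y, z in rad, then the shift along the world's x, y, z in m, then the opening, from 0 (shut) to 1 (fully open). In form: rx ry rz tx ty tz grip; .... A call has 1 to 10 rows; each row shifts and turns the commanded pose from where the row before left it; what a row does not reach is not made up. A row lasts 1/12 s, in which the tool goes at most 41.7 mm and 7.16 degrees, less where a joint would pass 70% of its speed; a pose out of reach is approached as far as the arm can. A call with a gripper value outside its range is refused whole. The fingers move at their own pace and stop on an object; the grip force is fixed at half the most. Time passes only in rows, so rows that do not move let the fingers close. It gives the time, the measured TCP pose, the force, the opening and the grip force at its end, in the units of the state.
- readout.observe(): the state, without advancing time (a new reading comes with each control period).
- eyes.snapshot(name): name is "side" or "top"; returns (picture, depth): 400x640x3 uint8, red, green, blue; 400x640 float32, m along the optical axis (not along the pixel's ray), 0 where there is no reading.
- eyes.camera_info(name): a dict with "intrinsics" (3x3 intrinsics, pixels), "world_from_camera" (4x4, takes a point from camera to world coordinates). Camera axes: x right, y down, z forward; pixel columns grow to the right and rows downward; lengths in m; the calibration is good to about 2 mm. A picture is of the moment at which its call begins. camera_info takes no time and is no camera call.
- manip.close_job(): hands the job in; it is judged then, once.
The state is a dict: "clock": time; "joints": joint angles; "dq": joint speeds; "effort": joint torques, N m; "ee_pos": TCP position; "orientation": TCP orientation; "wrist_force": force on the tool from outside, world axes, zero at the start; "wrist_torque": the same for the moment, N m; "grip_width": finger opening in m; "gripper_force": force on a finger pad.
Only numpy, scipy, OpenCV 4.12 (cv2) and the standard library are available. Lean on these libraries where they do the work, as an engineer would, in place of code of your own. Each camera call takes 0.05 s, during which the arm holds its last target. There are 200 camera calls.

## Working session

There is one attempt and no reset: what is moved stays moved. The work goes in short steps, Python scripts to look and compute and a shell command to move; the robot and the scene stay as the last step left them, time stands still between calls to the robot, and variables do not carry over. Pictures are saved under pics/ and viewed, at most 10 in all, crops included, and the job is handed in when it is done.

```bash
mkdir -p pics; cat > h.py <<'E'
from rig import readout, eyes, manip
import numpy as np, cv2
def snap(n,f):
    p,d=eyes.snapshot(n); cv2.imwrite('pics/'+f+'.png',p[:,:,::-1]); np.savez('pics/'+f+'.npz',p=p,d=d); return p,d
def cloud(n,d):
    c=eyes.camera_info(n);K=c['intrinsics'];T=c['world_from_camera']
    v,u=np.mgrid[:d.shape[0],:d.shape[1]]
    P=np.stack([(u-K[0][2])/K[0][0]*d,(v-K[1][2])/K[1][1]*d,d],-1)
    return P@np.array(T)[:3,:3].T+np.array(T)[:3,3]
E
python3 - <<'E'
from h import *
for n in('top','side'): snap(n,n+'0')
s=readout.observe();print(s['clock'],s['ee_pos'],s['orientation'],s['wrist_force'])
for n in('top','side'):print(np.round(eyes.camera_info(n)['world_from_camera'],2))
E
```

```text
0.1 [0.18906062 0.48940016 0.23071805] [-3.14028302e+00 -1.85654368e-04  2.77281336e+00] [ 0.01448726 -0.49720757 -0.28162472]
[[-0.01 -0.99  0.16  0.33]
 [-1.    0.01  0.    0.01]
 [-0.   -0.16 -0.99  1.66]
 [ 0.    0.    0.    1.  ]]
[[-0.99 -0.1   0.09  0.49]
 [-0.13  0.68 -0.72  0.79]
 [ 0.01 -0.73 -0.69  0.81]
 [ 0.    0.    0.    1.  ]]
```

View pics/top0.png

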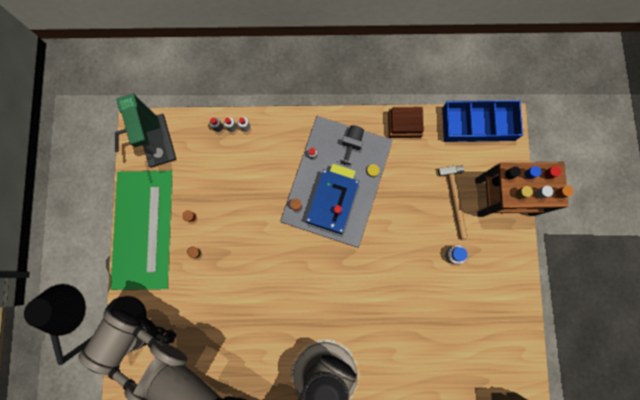

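View pics/side0.png

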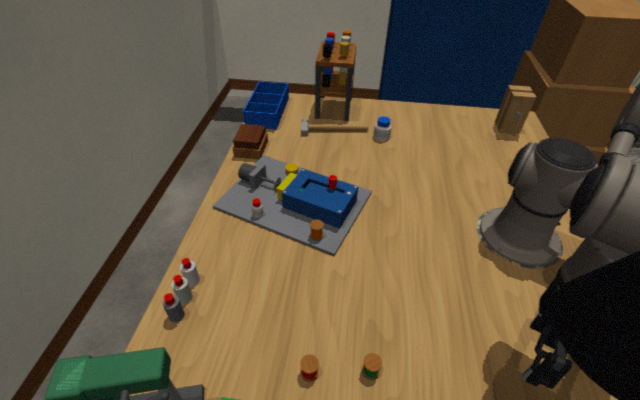

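The top view shows the blue housing around (331,200), the red knob at (337,209), and the slot running up to about (345,186), then left. I'll fit the cutter's frame from the blue top and the red knob.

```bash
python3 - <<'E'
from h import *
res={}
for n in('top','side'):
    z=np.load(f'pics/{n}0.npz');p=z['p'].astype(int);P=cloud(n,z['d'])
    r,g,b=p[...,0],p[...,1],p[...,2]
    X=P[...,0];Y=P[...,1];Z=P[...,2]
    reg=(X>.35)&(X<.85)&(Y>-.25)&(Y<.2)
    top=reg&(b>60)&(b>2*r)&(b>1.4*g)&(abs(Z-.072)<.008)
    Q=P[top]; print(n,top.sum(),'z',np.median(Q[:,2]))
    h=(Q[:,:2]*1000).astype(np.float32)
    (c,wh,a)=cv2.minAreaRect(h); print('rect',c,wh,a)
    bx=cv2.boxPoints((c,wh,a)); print(bx.round(0).tolist())
    kn=reg&(r>110)&(r>2.5*g)&(r>2.5*b)&(Z>.08)
    k=P[kn]; print('knob',kn.sum(),k.mean(0),k.min(0),k.max(0))
    t=k[k[:,2]>.107]; print('knobtop',len(t),t.mean(0) if len(t) else '')
z=np.load('pics/top0.npz');cv2.imwrite('pics/c.png',cv2.resize(z['p'][105:255,270:400,::-1],None,fx=4,fy=4,interpolation=cv2.INTER_CUBIC))
E
```

```text
top 1692 z 0.07152586880179657
rect (583.0831298828125, -33.69206237792969) (128.31332397460938, 189.00669860839844) 70.66749572753906
[[473.0, -63.0], [651.0, -126.0], [693.0, -4.0], [515.0, 58.0]]
knob 41 [ 0.54766919 -0.04822354  0.1108687 ] [ 0.53706737 -0.05762666  0.09623848] [ 0.56007909 -0.03753044  0.11654232]
knobtop 35 [ 0.548168   -0.04860097  0.1121008 ]
side 1622 z 0.07178085294185166
rect (584.4696655273438, -30.41510009765625) (132.7086944580078, 190.5244598388672) 71.3868408203125
[[473.0, -63.0], [654.0, -124.0], [696.0, 2.0], [515.0, 63.0]]
knob 36 [ 0.54900233 -0.04459025  0.11171434] [ 0.53900966 -0.05713791  0.10702829] [ 0.55948799 -0.03457071  0.11491539]
knobtop 36 [ 0.54900233 -0.04459025  0.11171434]
```

View pics/c.png

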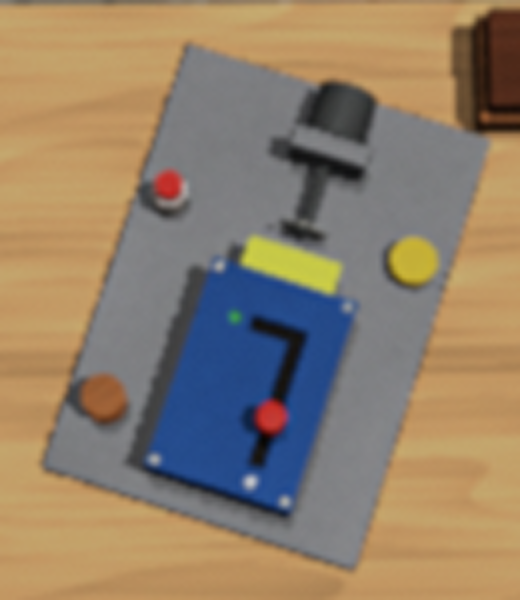

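The knob is at about cutter (-39,-20), with the cutter's yaw about -19° and its origin at about (0.592,-0.040). The tool's y axis is already within 2° of the cutter's y. I'll go shut to a point behind the knob at (0.505,-0.031).

```bash
python3 -m pendant '0 0 .004 .02 -.0325 0 0;0 0 .004 .02 -.0325 0 0;0 0 .004 .02 -.0325 0 0;0 0 .004 .02 -.0325 0 0;0 0 .004 .02 -.0325 0 0;0 0 .004 .02 -.0325 0 0;0 0 .004 .02 -.0325 0 0;0 0 .004 .02 -.0325 0 0;0 0 .004 .02 -.0325 0 0;0 0 0 .02 -.0325 0 0'; python3 -m pendant '0 0 0 .02 -.0325 0 0;0 0 0 .02 -.0325 0 0;0 0 0 .02 -.0325 0 0;0 0 0 .02 -.0325 0 0;0 0 0 .02 -.0325 0 0;0 0 0 .016 -.0325 0 0;0 0 0 0 0 0 0;0 0 0 0 0 0 0;0 0 0 0 0 0 0'
```

```text
clock: 0.93
ee_pos: [0.3897, 0.1629, 0.2312]
orientation: [3.142, -0.0, 2.809]
wrist_force: [0.5, 1.4, 0.4]
grip_width: 0.0
gripper_force: 0.0
clock: 1.68
ee_pos: [0.5046, -0.0299, 0.2308]
orientation: [3.141, -0.002, 2.808]
wrist_force: [0.9, 0.0, 0.1]
grip_width: -0.0002
gripper_force: 0.0
```

```bash
python3 -m pendant '0 0 0 0 -.001 -.029 0;0 0 0 0 0 -.029 0;0 0 0 0 0 -.029 0;0 0 0 0 0 -.029 0;0 0 0 0 0 -.028 0;0 0 0 0 0 0 0;0 0 0 0 0 0 0'; python3 -m pendant '0 0 0 .0095 -.0033 0 0;0 0 0 .0095 -.0033 0 0;0 0 0 .0095 -.0033 0 0;0 0 0 .0095 -.0033 0 0;0 0 0 .0095 -.0033 0 0;0 0 0 .0095 -.0033 0 0'
python3 - <<'E'
from h import *
p,d=snap('top','t1')
cv2.imwrite('pics/c1.png',cv2.resize(p[105:255,250:400,::-1],None,fx=4,fy=4,interpolation=cv2.INTER_CUBIC))
E
```

```text
clock: 2.27
ee_pos: [0.5041, -0.0299, 0.087]
orientation: [-3.141, -0.003, 2.811]
wrist_force: [0.5, -0.8, 0.9]
grip_width: -0.0001
gripper_force: 0.0
clock: 2.77
ee_pos: [0.5625, -0.0501, 0.0899]
orientation: [3.141, 0.001, 2.81]
wrist_force: [-2.3, 2.0, 1.5]
grip_width: 0.0003
gripper_force: 2.0
```

View pics/c1.png

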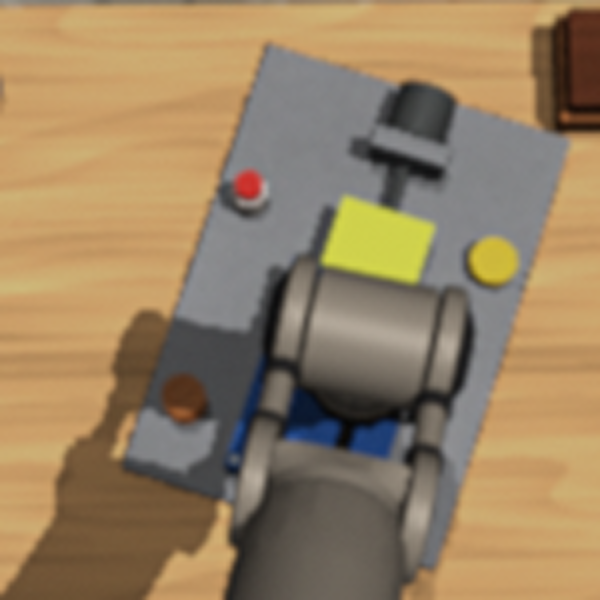

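The yellow guard is coming out ahead of the wrist, so the knob is moving. About 40 mm remain.

```bash
python3 -m pendant '0 0 0 .0095 -.0033 0 0;0 0 0 .0095 -.0033 0 0;0 0 0 .0095 -.0033 0 0;0 0 0 .005 -.0017 0 0;0 0 0 0 0 0 0';python3 -m pendant '0 0 0 .003 -.001 0 0;0 0 0 .002 -.0007 0 0;0 0 0 0 0 0 0;0 0 0 0 0 0 0'
```

```text
clock: 3.23
ee_pos: [0.5971, -0.0627, 0.0891]
orientation: [3.141, 0.003, 2.809]
wrist_force: [0.2, -0.3, 0.3]
grip_width: -0.0002
gripper_force: 0.0
clock: 3.57
ee_pos: [0.5998, -0.064, 0.0877]
orientation: [-3.142, -0.002, 2.809]
wrist_force: [-6.0, 1.6, 4.8]
grip_width: -0.0001
gripper_force: 2.7
```

```bash
python3 -m pendant '0 0 0 .002 -.0007 0 0;0 0 0 0 0 0 0;0 0 0 0 0 0 0';python3 -m pendant '0 0 0 .002 -.0007 0 0;0 0 0 0 0 0 0;0 0 0 0 0 0 0'
```

```text
clock: 3.82
ee_pos: [0.5999, -0.064, 0.0877]
orientation: [-3.141, -0.006, 2.809]
wrist_force: [-12.6, 2.8, 9.8]
grip_width: -0.0001
gripper_force: 6.2
clock: 4.07
ee_pos: [0.6001, -0.0641, 0.0877]
orientation: [-3.141, -0.01, 2.809]
wrist_force: [-18.6, 5.1, 14.2]
grip_width: 0.0003
gripper_force: 9.8
```

The knob is at the corner: the force rises with no travel, at the predicted position. Next I back off, go round to its -y side, and keep clear.

```bash
python3 -m pendant '0 0 0 -.02 .007 0 0;0 0 0 -.02 .007 0 0;0 0 0 -.007 -.02 0 0;0 0 0 -.007 -.02 0 0;0 0 0 .02 -.007 0 0;0 0 0 .02 -.007 0 0;0 0 0 .02 -.007 0 0;0 0 0 0 0 0 0;0 0 0 0 0 0 0;0 0 0 0 0 0 0'
python3 - <<'E'
from h import *
p,d=snap('side','s2')
cv2.imwrite('pics/c2.png',cv2.resize(p[130:270,200:390,::-1],None,fx=4,fy=4,interpolation=cv2.INTER_CUBIC))
E
```

```text
clock: 4.9
ee_pos: [0.6101, -0.1125, 0.0871]
orientation: [3.142, -0.001, 2.809]
wrist_force: [-0.0, 0.1, 0.6]
grip_width: 0.0001
gripper_force: 0.0
```

View pics/c2.png

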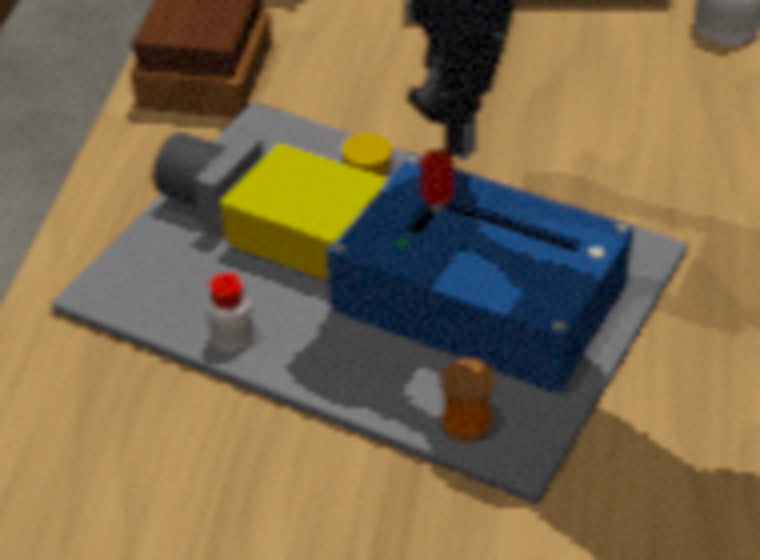

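The knob stands at the corner (about (437,180) in the crop) with the guard fully out, and the shut fingers are behind it. I push along +y.

```bash
python3 -m pendant '0 0 0 .003 .0085 0 0;0 0 0 .0029 .0085 0 0;0 0 0 .0029 .0085 0 0;0 0 0 .0029 .0085 0 0;0 0 0 .0029 .0085 0 0;0 0 0 0 0 0 0';python3 -m pendant '0 0 0 .0007 .002 0 0;0 0 0 .0007 .002 0 0;0 0 0 0 0 0 0;0 0 0 0 0 0 0';python3 -m pendant '0 0 0 .0007 .002 0 0;0 0 0 .0003 .001 0 0;0 0 0 0 0 0 0;0 0 0 0 0 0 0'
```

```text
clock: 5.45
ee_pos: [0.6259, -0.068, 0.0874]
orientation: [3.141, 0.0, 2.811]
wrist_force: [0.1, 0.9, 0.2]
grip_width: -0.0003
gripper_force: 0.0
clock: 5.78
ee_pos: [0.6269, -0.0662, 0.0873]
orientation: [3.141, 0.0, 2.809]
wrist_force: [0.4, -0.1, 0.1]
grip_width: 0.0001
gripper_force: 0.0
clock: 6.12
ee_pos: [0.6271, -0.0656, 0.0873]
orientation: [-3.138, -0.0, 2.808]
wrist_force: [-3.4, -8.3, 1.3]
grip_width: 0.0001
gripper_force: 4.6
```

```bash
python3 -m pendant '0 0 0 .0007 .002 0 0;0 0 0 0 0 0 0;0 0 0 0 0 0 0'; python3 -m pendant '0 0 0 -.007 -.02 0 0;0 0 0 -.007 -.02 0 0;0 0 0 0 0 .03 0;0 0 0 0 0 .03 0;0 0 0 0 0 .03 0;0 0 0 -.03 -.02 .01 0;0 0 0 -.03 -.02 0 0;0 0 0 -.03 -.02 0 0;0 0 0 -.03 -.02 0 0;0 0 0 0 0 0 0'
python3 - <<'E'
from h import *
p,d=snap('side','s3');P=cloud('side',d)
q=p.astype(int);r,g,b=q[...,0],q[...,1],q[...,2]
k=P[(r>90)&(r>2.5*g)&(r>2.5*b)&(P[...,2]>.09)&(abs(P[...,0]-.63)<.05)&(abs(P[...,1]+.05)<.06)]
t=k[k[:,2]>.107].mean(0)-[.5916,-.04,0]; print(len(k),t[0]*.9455-t[1]*.3256,t[0]*.3256+t[1]*.9455)
cv2.imwrite('pics/c3.png',cv2.resize(p[130:270,200:390,::-1],None,fx=4,fy=4,interpolation=cv2.INTER_CUBIC))
E
```

```text
clock: 6.37
ee_pos: [0.6272, -0.0653, 0.0874]
orientation: [-3.136, -0.001, 2.808]
wrist_force: [-6.8, -15.1, 1.9]
grip_width: 0.0
gripper_force: 8.0
clock: 7.2
ee_pos: [0.4901, -0.1837, 0.1875]
orientation: [-3.141, -0.002, 2.805]
wrist_force: [1.4, -0.6, -0.2]
grip_width: -0.0001
gripper_force: 0.0
43 0.038313329126740764 0.017807967000409576
```

View pics/c3.png

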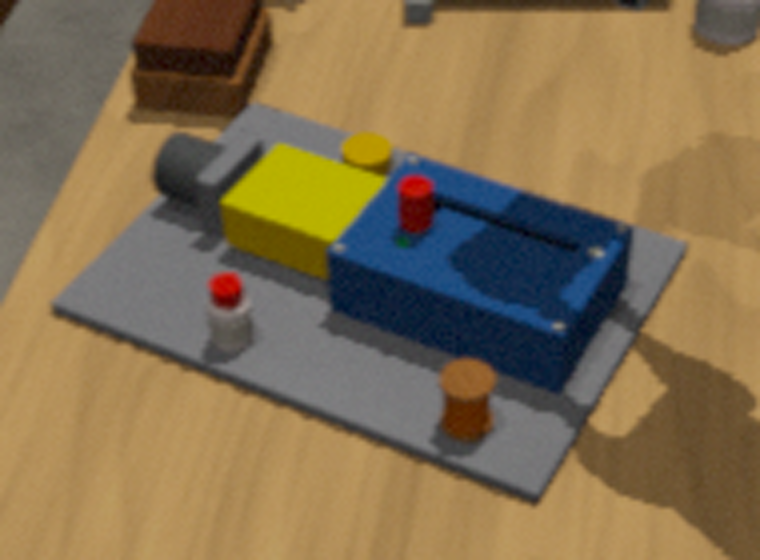

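The knob is at the short leg's end by the green dot (crop about (415,205)), the loose things near it have not moved, and the arm is clear.

```bash
python3 -c "
from rig import manip;print(manip.close_job())"
```

```text
the job is handed in; nothing more can be done
None
```

The guard is fully out over the blade, the knob is locked at the end of the short leg by the green dot, the arm is clear, and the job was handed in at about 7 s; no verdict came back.

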